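# Slide the specimen carrier under the gauge bridge

## Task

Using only your fingertips, line the flat specimen carrier up with the low gauge bridge (the one with the dial on top) and push it in under the beam, flat on the worktop, until its front edge sits squarely against the stop bar behind the beam; then take your hand away. Push it only: do not pick it up or tip it, and leave the petri dish, the jar and the weight where they are.

Things in the scene. Friction and masses are not known exactly. Their poses are not given: they have to be found in the camera images.
- carrier: Loose flat aluminium plate 140 x 88 x 14 mm, about 0.3 kg, a dark 54 mm disc flush in its top. Lies in front of the bridge, left of its centre line (seen looking in under the beam), turned up to 17 degrees either way. Origin: middle of underside. x runs the long way to the front edge (x = +70 mm, corners rounded 10 mm), which enters first; sides at y = +-44 mm; z up.
- gauge_bridge: Low bridge fixed to the worktop, a dial standing on its beam (top 134 mm). Origin: on the worktop under the beam's middle; x points the way the carrier goes in; z up. Beam x = -25 to +25 mm, underside 17 mm up (carrier has 3 mm headroom), top 31 mm. Legs at y = +-47 to +-65 mm, so 3 mm spare each side. Flared lead-in cheeks reach x = -47 mm, mouth 115 mm. No base plate.
- stop_face (a point): Middle of the stop bar's front face at worktop level; the 17 mm high bar crosses the channel behind the beam, 45 mm along x from the bridge's origin. Rigid. Axes as the bridge's. With the carrier home its origin is at bridge x = -25 mm, y = 0, and its rear edge at x = -95 mm, 70 mm in front of the beam.
- petri_dish: Flat round petri dish, 67 mm across, 15 mm high, lying on the worktop to the left of the work; loose, leave alone. Origin: middle of the underside.
- sample_jar: Sample jar with white screw lid, 57 mm across, 67 mm high, standing to the left of the work; loose, leave alone. Origin: middle of the underside.
- weight: Brass calibration weight with a knob, 29 mm across, 44 mm high, standing to the left of the work; loose, leave alone. Origin: middle of the underside.
- instrument_edge (a point): Fixed landmark: point on the left top edge of the big instrument housing right of the work. The housing is solid, 0.2 m high, from y = -0.21 to +0.15 m and x = 0.2 to 0.79 m; above it, from about x = 0.5 m back, a spindle, display head and pole. Cross it only nearer the robot, above 0.25 m. A second solid box, 0.19 m high, stands left of the work, beyond x = 0.51 and y = 0.46 m.

How it is judged:
By the outcome, as a careful person would: the job done as asked, in the order asked, and still so for the second after the job is handed in, with the robot touching nothing.
It also fails if it takes over 59 s, if anything falls off the work surface, if the arm or the gripper's body presses on something with over 40 N, if the wrist force passes 120 N, or if a joint passes its speed limit or range.

## Robot

A 7-joint arm with a two-finger parallel gripper is mounted at the origin on a cart in front of the work surface, level with it; the furniture and walls round the work are solid. World frame = base frame: x ahead of the robot, y to its left, z up, the work surface at z = 0. Lengths are in m, angles in degrees, forces in N, time in s.
With the tool pointing down it reaches from about 0.425 to 0.95 m from the base axis. Payload 4.7 kg.
Tool frame: the origin (TCP) lies on the centre line of the jaws, within the pads' length; the fingertips stand 25 mm ahead of it and the grasp point (between the pads) lies 6 mm ahead of it; x points along the fingers, y is the direction in which the jaws open and shut, and the axes are right-handed (so a half turn about x gives the same grasp; the last joint's range is limited). The gripper opens to 85 mm and grips with 20 to 120 N. Pads are 22 mm wide; open, the fingers measure 114 mm over their backs; the gripper's body (76 mm by 85 mm) begins 54 mm behind the grasp point. The pads swing forward as they close: fully open they stand 13 mm farther back than shut.
Start: joints at [-75.281, 26.849, -2.785, 87.806, 1.381, 65.374, -4.715], TCP at [0.19, 0.648, 0.256] pointing down, gripper open.
Joint ranges: [-148.3, 148.3], [-19.14, 114.17], [-79.39, 73.82], [5.75, 140.21], [-59.74, 239.74], [12.07, 113.84], [-152.46, 152.46]. Speed limits (degrees/s): [147.25, 147.25, 180, 180, 180, 180, 180].

## Interface

Orientations are given as a 3x3 rotation matrix whose columns are the frame's x, y, z axes.
In Python, from cell import monitor, viewer, workorder gives the robot as it stands.
- The arm moves only by the tool play_rows, never from a script. Its argument "plan" is a list of rows, each a list of 7 numbers: the shift along the tool's x, y, z each as a share of 0.25 m, from -1 to 1, then the turn, a rotation vector about the tool's x, y, z each as a share of 180 degrees, from -1 to 1, then the opening, from 0 (shut) to 1 (fully open). In form: [[tx, ty, tz, rx, ry, rz, gripper], ...]. A call has 1 to 5 rows; each row is the pose to reach, as a shift and turn from the pose commanded when the call began, along the tool's axes at that moment, turning the shorter way round; what a row does not reach only later rows make up. A row lasts 1/10 s, in which the tool goes at most 50 mm and 8.59 degrees, less where a joint would pass 70% of its speed; a pose out of reach is approached as far as the arm can. A call with a number of a shift or a turn outside -1 to 1 is refused whole. A call with a gripper value outside its range is refused whole. The fingers move at their own pace and stop on an object; "grip_force" is the grip in N (left out, the last holds). Time passes only in rows, so rows that repeat a pose let the fingers close. It gives the time, the measured TCP pose, the force and the opening at its end, in the units of the state.
- monitor.sense(): the state, without advancing time (a new reading comes with each control period).
- viewer.grab_frame(name): name is "scene" or "top" or "wrist"; returns a dict with "image" (420x560x3 uint8, red, green, blue), "z_map" (420x560 float32, m along the optical axis (not along the pixel's ray), 0 where there is no reading), "camera_matrix" (3x3 intrinsics, pixels), "cam_to_world" (4x4, takes a point from camera to world coordinates). Camera axes: x right, y up, looking along -z (the intrinsics and any distortion apply to the point x, -y, -z); pixel columns grow to the right and rows downward; lengths in m; the calibration is good to about 2 mm. A picture is of the moment at which its call begins.
- workorder.finish_job(): hands the job in, once; it reports no verdict.
Trained networks look in the newest picture that a camera, given by its name, has taken for a name from the list of things; names that differ only in an ending like _2 or _b are one class to them, and where a whole thing is asked for, a point or a joint stands for the part that bears it (a point fixed in the world has none). Each returns a list of dicts, best first, with "p" (0 to 1); they miss things now and then, are a little off and sometimes report something else, mostly with a low value. They report only what shows in the picture. A call takes as long as a camera call.
- viewer.masks_of(camera, target): "region" (420x560 bool, what is visible of it) and "bbox" ([left, top, width, height] in pixels, round what is visible of it).
The state is a dict: "time_s": time; "q": joint angles; "qd": joint speeds; "effort": joint torques, N m; "eef_pos": TCP position; "orientation": TCP orientation; "ft_force": force on the tool from outside, world axes, zero at the start; "wrist_torque": the same for the moment, N m; "gripper_width": finger opening in m.
Only numpy, scipy, OpenCV 4.12 (cv2) and the standard library are available. Lean on these libraries where they do the work, as an engineer would, in place of code of your own. Each camera call takes 0.05 s, during which the arm holds its last target.

## Working session

There is one attempt and no reset: what is moved stays moved. The work goes in short steps, Python scripts to look and compute and a tool call to move; the robot and the scene stay as the last step left them, time stands still between calls to the robot, and variables do not carry over. Pictures are saved under pics/ and viewed, and the job is handed in when it is done.

Besides the shell and the picture viewer there is one more tool, called after "Emit:" as name(argument=value, ...), one argument or row to a line, values as JSON. play_rows: Moves the arm, as the interface text tells. Its arguments: {"type":"object","properties":{"plan":{"type":"array","items":{"type":"array","items":{"type":"number","minimum":-1,"maximum":1}}},"grip_force":{"type":"number"}},"required":["plan"]}

```bash
ls; mkdir -p pics; python3 - <<'E'
from cell import monitor, viewer
import cv2, pickle, numpy as np
s=monitor.sense(); print({k:np.round(v,3).tolist() for k,v in s.items()})
for n in ['scene','top','wrist']:
    f=viewer.grab_frame(n); pickle.dump(f,open(f'pics/{n}0.pkl','wb'))
    cv2.imwrite(f'pics/{n}0.png',f['image'][:,:,::-1])
    print(n,np.round(f['camera_matrix'],1).tolist(),np.round(f['cam_to_world'],3).tolist())
    for t in ['carrier','gauge_bridge','petri_dish','sample_jar','weight']:
        print(t,[(round(float(m['p']),2),m['bbox']) for m in viewer.masks_of(n,t)][:3])
E
```

```text
pics
{'time_s': 0.0, 'q': [-75.283, 26.899, -2.783, 87.874, 1.381, 65.375, -4.716], 'qd': [0.036, -0.077, -0.018, -0.013, 0.046, -0.054, 0.01], 'effort': [-0.001, -51.029, -0.047, -23.772, 0.011, 0.008, 0.0], 'eef_pos': [0.19, 0.647, 0.255], 'orientation': [[-0.0, 0.282, 0.959], [-0.002, 0.959, -0.282], [-1.0, -0.002, 0.0]], 'ft_force': [-0.351, -0.751, -0.044], 'wrist_torque': [-0.063, -0.003, -0.003], 'gripper_width': 0.086}
scene [[434.0, 0.0, 280.1], [0.0, 434.0, 207.7], [0.0, 0.0, 1.0]] [[-0.884, 0.239, -0.401, 0.181], [-0.467, -0.483, 0.741, 1.023], [-0.017, 0.843, 0.538, 0.598], [0.0, 0.0, 0.0, 1.0]]
carrier [(0.98, [274.1, 221.9, 70.7, 43.2])]
gauge_bridge [(0.79, [249.5, 172.8, 39.1, 46.9])]
petri_dish [(0.96, [229.6, 331.9, 42.0, 39.1])]
sample_jar [(0.7, [268.3, 286.7, 33.2, 54.5])]
weight [(0.56, [315.5, 290.1, 16.9, 27.6])]
top [[542.0, 0.0, 277.6], [0.0, 542.0, 214.1], [0.0, 0.0, 1.0]] [[0.133, 0.97, -0.202, 0.32], [-0.991, 0.131, -0.022, 0.369], [0.005, 0.203, 0.979, 1.221], [0.0, 0.0, 0.0, 1.0]]
carrier [(0.82, [287.3, 218.2, 51.1, 63.5])]
gauge_bridge [(0.95, [307.8, 158.9, 62.8, 52.8]), (0.43, [189.7, 251.3, 26.3, 23.4]), (0.28, [290.0, 218.1, 48.7, 65.8])]
petri_dish [(0.92, [156.3, 233.1, 31.7, 30.3])]
sample_jar [(0.63, [187.4, 249.3, 27.5, 26.5])]
weight [(0.54, [220.0, 283.9, 18.3, 11.9])]
wrist [[346.5, 0.0, 285.0], [0.0, 346.5, 213.0], [0.0, 0.0, 1.0]] [[0.281, -0.927, -0.248, 0.127], [0.96, 0.272, 0.072, 0.665], [0.001, -0.259, 0.966, 0.373], [0.0, 0.0, 0.0, 1.0]]
carrier []
gauge_bridge []
petri_dish []
sample_jar []
weight [(0.68, [187.3, 358.2, 25.3, 22.3])]
```

View pics/scene0.png

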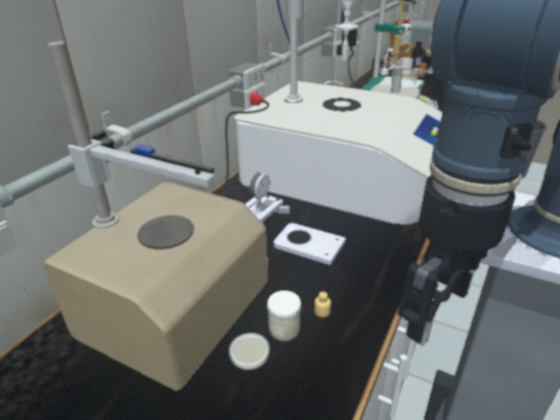

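View pics/top0.png

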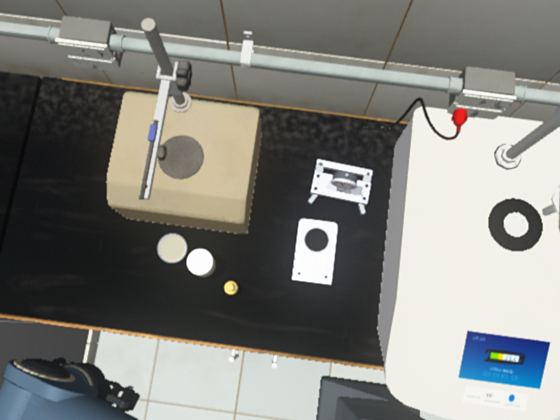

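View pics/wrist0.png

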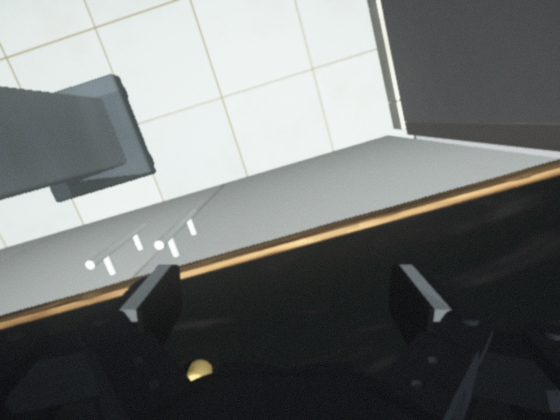

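The top view shows the carrier at about (316,250), disc end toward the bridge at about (342,182). The jar, dish and weight sit to the left at (160–230, 250–290). Next I'll measure poses.

```bash
cat > h.py <<'E'
import numpy as np, cv2, pickle
def pts(f,region=None):
    K=f['camera_matrix'];z=f['z_map'];v,u=np.mgrid[0:420,0:560]
    X=(u-K[0,2])/K[0,0]*z; Y=-(v-K[1,2])/K[1,1]*z
    P=np.stack([X,Y,-z,np.ones_like(z)],-1)@f['cam_to_world'].T
    return P[...,:3]
def ray_at_z(f,uv,h):
    K=f['camera_matrix'];T=f['cam_to_world'];uv=np.asarray(uv,float).reshape(-1,2)
    d=np.stack([(uv[:,0]-K[0,2])/K[0,0],-(uv[:,1]-K[1,2])/K[1,1],-np.ones(len(uv))],-1)@T[:3,:3].T
    o=T[:3,3]; return o+d*((h-o[2])/d[:,2])[:,None]
def proj(f,P):
    K=f['camera_matrix'];T=f['cam_to_world'];c=(np.asarray(P)-T[:3,3])@T[:3,:3]
    return np.stack([K[0,0]*c[:,0]/-c[:,2]+K[0,2],-K[1,1]*c[:,1]/-c[:,2]+K[1,2]],-1)
E
python3 - <<'E'
from h import *
for n,bx in [('top',(280,140,110,160)),('scene',(230,160,130,120))]:
    f=pickle.load(open(f'pics/{n}0.pkl','rb'))
    x,y,w,h=bx; im=f['image'][y:y+h,x:x+w,::-1]; s=5 if n=='scene' else 3.7
    s=min(800/w,600/h); cv2.imwrite(f'pics/{n}0c.png',cv2.resize(im,None,fx=s,fy=s,interpolation=cv2.INTER_CUBIC)); print(n,s)
f=pickle.load(open('pics/top0.pkl','rb')); P=pts(f)
print(np.round(P[250,300:336:6],3).tolist()); print(np.round(P[300,260:300:12],4).tolist())
for r in range(155,216,6): print(r,np.round(P[r,305:380:6,2]*1000).astype(int))
E
```

```text
top 3.75
scene 5.0
[[0.494, 0.335, 0.012], [0.495, 0.322, 0.02], [0.497, 0.309, 0.014], [0.499, 0.295, 0.016], [0.501, 0.282, 0.017], [0.503, 0.269, 0.015]]
[[0.3727, 0.4093, 0.0019], [0.3762, 0.3828, 0.0017], [0.38, 0.3564, -0.0015], [0.3835, 0.3299, -0.0005]]
155 [-1  2 -1 -2  0  2  1 -3  1  0  3 -2 -1]
161 [-1 -5 22 17  3  4  1  3 -1 -2 -2 -1 -4]
167 [ 3 -2 16 16 17 16 15 13 20  0  2 -7  4]
173 [ -3   1  33   1   2 110 124 123  13  15  14  17  -4]
179 [  4   1  29  30  33 118 126 127 119   0  19  -3   0]
185 [  3  -4  32  33  31  87  97 108 114  36  32   4  -2]
191 [-4 32 31 31 30 28 37 29 30 29 29  1  5]
197 [ 2 17  0  2 24 30 30 33 33 30 34  0  5]
203 [-4 14 -5 -1  3  5  1  1 -2 21 27 -1  1]
209 [ 6  0 -2  1  4 -1 -2  1  3  8  0 -1  2]
215 [ 4  2  0 -9  2  1 -2 -1 -1 -1  1 -1  0]
```

View pics/top0c.png

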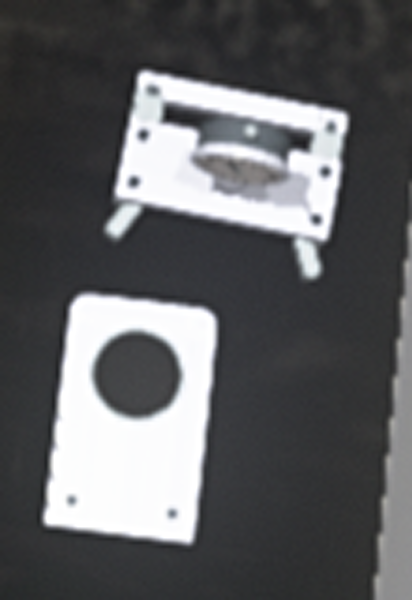

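View pics/scene0c.png

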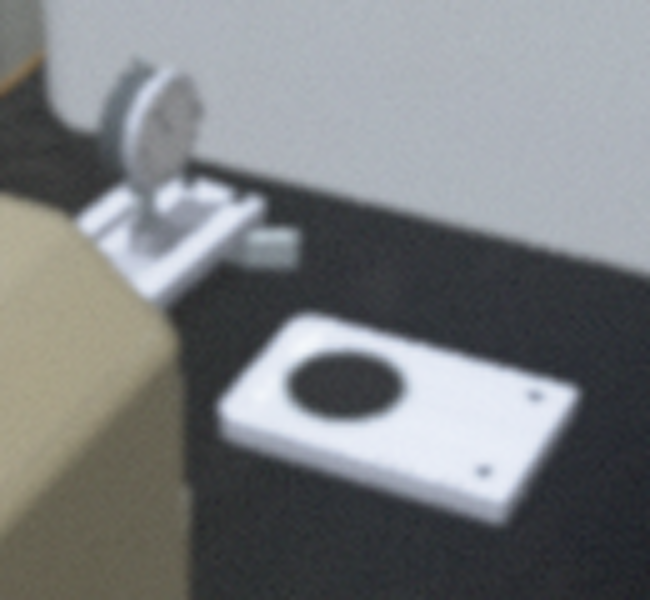

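```bash
python3 - <<'E'
from h import *
f=pickle.load(open('pics/top0.pkl','rb')); g=cv2.cvtColor(f['image'],cv2.COLOR_RGB2GRAY)
m=(g>120).astype(np.uint8); 
sub=np.zeros_like(m); sub[215:290,285:345]=m[215:290,285:345]
c=max(cv2.findContours(sub,0,2)[0],key=cv2.contourArea)[:,0]
w=ray_at_z(f,c,0.014)[:,:2].astype(np.float32)
r=cv2.minAreaRect(w*1000); print('carrier',r, cv2.boxPoints(r).round(0).tolist())
c2=(np.array([[140,70],[348,112],[330,242],[113,198]])/3.75)+[280,140]-.5
q=ray_at_z(f,c2,.031); 
q[:2]=ray_at_z(f,c2[:2],.017)
print('bridge corners (rear L,R at .017; front R,L at .031)',q.round(4).tolist())
d=q[2]-q[3]; print(np.hypot(*d[:2]),np.degrees(np.arctan2(d[0],-d[1])))
d=q[1]-q[0]; print(np.hypot(*d[:2]),np.degrees(np.arctan2(d[0],-d[1])))
c3=(np.array([[112,238],[312,280]])/3.75)+[280,140]-.5
print('cheek tips',ray_at_z(f,c3,.0).round(4).tolist())
for n in['petri_dish','sample_jar','weight']:pass
for n,p,h in[('dish',(172,248),.015),('jar',(201,263),.067),('weight',(231,287),.044)]: print(n,ray_at_z(f,p,h).round(3))
E
```

```text
carrier ((497.05718994140625, 302.47869873046875), (143.28662109375, 90.92679595947266), 0.20983201265335083) [[425.0, 348.0], [426.0, 257.0], [569.0, 257.0], [569.0, 348.0]]
bridge corners (rear L,R at .017; front R,L at .031) [[0.7116, 0.3235, 0.017], [0.702, 0.1934, 0.017], [0.6153, 0.1982, 0.031], [0.6248, 0.3307, 0.031]]
0.13282682657741168 -4.117073133142279
0.13053853358786643 -4.210343281988346
cheek tips [[0.6075, 0.3272, 0.0], [0.5977, 0.2023, 0.0]]
dish [[0.46  0.62  0.015]]
jar [[0.43  0.543 0.067]]
weight [[0.39  0.474 0.044]]
```

```bash
cat >> h.py <<'E'
from scipy.spatial.transform import Rotation as R
def Rt(yaw):
    c,s=np.cos(np.radians(yaw)),np.sin(np.radians(yaw))
    x=np.array([0,0,-1.]);z=np.array([c,s,0]);return np.stack([x,np.cross(z,x),z],1)
def row(pos,yaw):
    from cell import monitor
    s=monitor.sense();A=np.array(s['orientation']);d=A.T@(np.array(pos)-s['eef_pos'])
    rv=R.from_matrix(A.T@Rt(yaw)).as_rotvec()/np.pi
    print('t',s['time_s'],'pos',np.round(s['eef_pos'],4),'F',np.round(s['ft_force'],1),'row',np.round(d/.25,3).tolist()+np.round(rv,3).tolist())
E
python3 -c "
from h import *
row([.42,.30,.30],-4.1)"
```

```text
t 0.9 pos [0.1903 0.6477 0.2563] F [-0.4  0.2  0.3] row [-0.175, -1.075, 1.274, -0.068, -0.0, -0.0]
```

Emit:
play_rows(
  plan=[
    [-0.175, -0.6, 0.7, -0.04, 0, 0, 1],
    [-0.175, -0.6, 0.7, -0.04, 0, 0, 1],
    [-0.175, -0.6, 0.7, -0.04, 0, 0, 1],
    [-0.175, -0.6, 0.7, -0.04, 0, 0, 1],
    [-0.175, -0.6, 0.7, -0.04, 0, 0, 1],
  ],
)

```text
time_s: 1.4
eef_pos: [0.3183, 0.4512, 0.301]
orientation: [[0.001, 0.163, 0.987], [0.0, 0.987, -0.163], [-1.0, 0.0, 0.001]]
ft_force: [0.6, 0.5, -0.0]
gripper_width: 0.0856
```

```bash
python3 -c "
from h import *
row([.42,.30,.30],-4.1)"
```

```text
t 1.4 pos [0.3183 0.4512 0.301 ] F [ 0.6  0.5 -0. ] row [0.005, -0.531, 0.5, -0.029, 0.0, -0.0]
```

Emit:
play_rows(
  plan=[
    [0.005, -0.53, 0.5, -0.03, 0, 0, 1],
    [0.005, -0.53, 0.5, -0.03, 0, 0, 1],
    [0.005, -0.53, 0.5, -0.03, 0, 0, 1],
    [0.005, -0.53, 0.5, -0.03, 0, 0, 1],
    [0.005, -0.53, 0.5, -0.03, 0, 0, 1],
  ],
)

```text
time_s: 1.9
eef_pos: [0.4215, 0.2984, 0.2992]
orientation: [[0.002, 0.076, 0.997], [-0.001, 0.997, -0.076], [-1.0, -0.001, 0.002]]
ft_force: [-0.3, -0.3, -0.2]
gripper_width: 0.0856
```

```bash
python3 - <<'E'
from h import *
from cell import monitor,viewer
f=viewer.grab_frame('wrist'); pickle.dump(f,open('pics/wrist1.pkl','wb')); cv2.imwrite('pics/wrist1.png',f['image'][:,:,::-1])
s=monitor.sense(); print(np.round(s['eef_pos'],4),np.round(s['q'],1))
for t in ['carrier','gauge_bridge']:
    print(t,[(round(float(m['p']),2),m['bbox']) for m in viewer.masks_of('wrist',t)][:3])
E
```

```text
[0.4196 0.3014 0.2991] [-44.4   9.7   4.6 106.2  -0.8  64.   46.4]
carrier [(0.95, [252.5, 175.4, 83.8, 115.2])]
gauge_bridge [(0.76, [222.1, 307.3, 101.2, 57.3])]
```

View pics/wrist1.png

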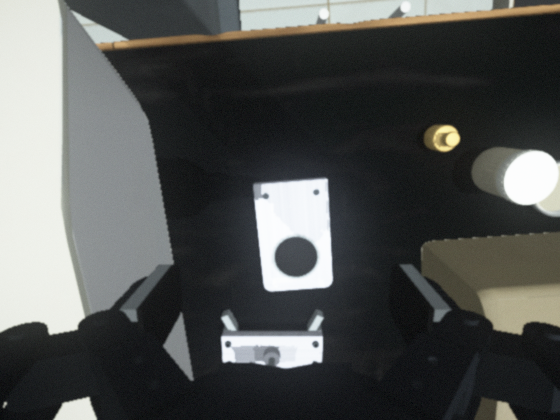

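The wrist view is upside down relative to the world (bridge at the bottom). It shows the carrier with corners near (253,184), (328,178), (332,290) and (263,292), and the bridge front edge at row ~333, columns 222–323. Now I'll refine both poses.

```bash
cat >> h.py <<'E'
def carrier(f,box):
    g=cv2.cvtColor(f['image'],cv2.COLOR_RGB2GRAY); l,t,w,h=[int(v) for v in box]
    sub=np.zeros_like(g); sub[t-6:t+h+7,l-6:l+w+7]=(g>110)[t-6:t+h+7,l-6:l+w+7]
    c=max(cv2.findContours(sub,0,2)[0],key=cv2.contourArea)[:,0]
    q=(ray_at_z(f,c,.014)[:,:2]*1000).astype(np.float32); r=cv2.minAreaRect(q)
    b=cv2.boxPoints(r); 
    # long axis direction near +x
    e=[b[1]-b[0],b[2]-b[1]]; e=max(e,key=lambda v:np.hypot(*v)); e=e*np.sign(e[0])
    return np.array(r[0]),r[1],np.degrees(np.arctan2(e[1],e[0]))
E
python3 - <<'E'
from h import *
f=pickle.load(open('pics/wrist1.pkl','rb'))
print(carrier(f,[252,176,84,116]))
im=f['image'][165:375,200:350,::-1]; cv2.imwrite('pics/wrist1c.png',cv2.resize(im,None,fx=2.8,fy=2.8,interpolation=cv2.INTER_CUBIC))
g=cv2.cvtColor(f['image'],cv2.COLOR_RGB2GRAY).astype(float)
gx=cv2.Sobel(g,6,0,1)
pts_=[(u,322+np.argmax(gx[322:340,u])) for u in range(240,308,4)]
print(pts_)
q=ray_at_z(f,pts_,.031); p=np.polyfit(q[:,1],q[:,0],1); print(p,np.degrees(np.arctan(p[0])))
for v in (340,345,350,355):
    r=g[v,205:345]; print(v,[i+205 for i in range(1,139) if (r[i]>110)!=(r[i-1]>110)])
E
```

```text
(array([495.49884033, 302.43005371]), (142.17584228515625, 89.84635162353516), np.float32(0.52389234))
[(240, np.int64(336)), (244, np.int64(335)), (248, np.int64(336)), (252, np.int64(336)), (256, np.int64(335)), (260, np.int64(336)), (264, np.int64(336)), (268, np.int64(336)), (272, np.int64(335)), (276, np.int64(336)), (280, np.int64(336)), (284, np.int64(336)), (288, np.int64(336)), (292, np.int64(336)), (296, np.int64(336)), (300, np.int64(336)), (304, np.int64(336))]
[0.08213955 0.5975859 ] 4.695708176841571
340 [221, 323]
345 [221, 226, 230, 314, 318, 323]
350 [222, 267, 271, 272, 277, 323]
355 [222, 323]
```

View pics/wrist1c.png

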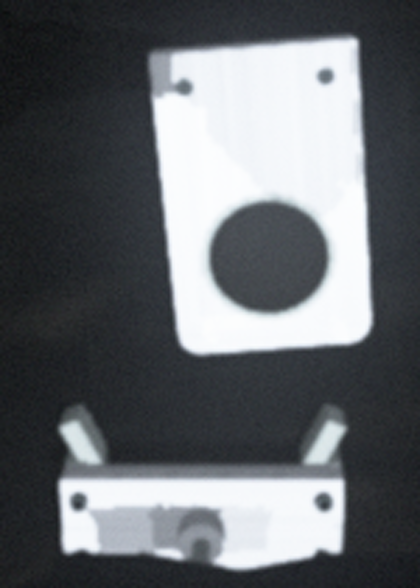

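```bash
python3 - <<'E'
from h import *
f=pickle.load(open('pics/wrist1.pkl','rb'))
q=ray_at_z(f,[[221.5,336],[322.5,336]],.031)
print(q.round(4)); m=q.mean(0)[:2]; d=q[1]-q[0]; print(np.hypot(*d[:2]))
for y in(-4.1,-4.4):
    a=np.radians(y);ex=np.array([np.cos(a),np.sin(a)]);o=m+.025*ex
    print('origin',o, 'carrier in bridge', (np.array([.4955,.3024])-o)@np.stack([ex,[-ex[1],ex[0]]],1))
E
```

```text
[[0.6149 0.2013 0.031 ]
 [0.6244 0.3294 0.031 ]]
0.12839569991919347
origin [0.6445768  0.26357955] carrier in bridge [-0.15147084  0.02806249]
origin [0.6445671  0.26344901] carrier in bridge [-0.15161604  0.02739991]
```

```bash
python3 - <<'E'
from h import *
f=pickle.load(open('pics/top0.pkl','rb'));P=pts(f)
A=P[100:240,100:275].reshape(-1,3);A=A[(A[:,2]>.03)&(A[:,2]<.23)&(A[:,0]>.5)]
print(A[:,1].min(),A[:,0].min(), np.percentile(A[:,1],[.5,2]),np.percentile(A[:,0],[.5,2]))
for z0 in np.arange(.03,.2,.04):
    B=A[(A[:,2]>z0)&(A[:,2]<z0+.04)]; print(z0,len(B),B[:,:2].min(0))
E
```

```text
0.44020722622684894 0.5105402396170973 [0.45866483 0.45890002] [0.51107122 0.51139878]
0.03 522 [0.51054024 0.44020723]
0.07 577 [0.51066136 0.45839911]
0.11000000000000001 979 [0.51070186 0.45837819]
0.15000000000000002 12977 [0.51367724 0.45840398]
0.19000000000000003 1343 [0.56054544 0.4694904 ]
```

```bash
python3 -c "
from h import *
row([.496,.385,.15],90.4)"
```

```text
t 2.05 pos [0.4177 0.3044 0.299 ] F [-0.8  0.4  0.6] row [0.596, 0.341, 0.292, -0.523, 0.0, -0.0]
```

Emit:
play_rows(
  plan=[
    [0, 0.34, 0.29, -0.52, 0, 0, 0.6],
    [0, 0.34, 0.29, -0.52, 0, 0, 0.6],
    [0, 0.34, 0.29, -0.52, 0, 0, 0.6],
    [0, 0.34, 0.29, -0.52, 0, 0, 0.6],
    [0, 0.34, 0.29, -0.52, 0, 0, 0.6],
  ],
)

```text
time_s: 2.55
eef_pos: [0.4948, 0.3864, 0.298]
orientation: [[-0.001, -0.64, 0.768], [0.0, 0.768, 0.64], [-1.0, 0.001, -0.001]]
ft_force: [0.2, -0.2, 0.5]
gripper_width: 0.0514
```

```bash
python3 -c "
from h import *
row([.496,.385,.15],90.4)
from cell import monitor;print(monitor.sense()['q'])"
```

```text
t 2.55 pos [0.4948 0.3864 0.298 ] F [ 0.2 -0.2  0.5] row [0.592, -0.008, 0.001, -0.281, -0.0, -0.0]
[-40.04246915  20.66681759  -2.37222368  91.64038906   0.83336442
  67.76732706  87.20970732]
```

Emit:
play_rows(
  plan=[
    [0.2, 0, 0, -0.28, 0, 0, 0.6],
    [0.4, 0, 0, -0.28, 0, 0, 0.6],
    [0.59, 0, 0, -0.28, 0, 0, 0.6],
    [0.59, 0, 0, -0.28, 0, 0, 0.6],
    [0.59, 0, 0, -0.28, 0, 0, 0.6],
  ],
)

```text
time_s: 3.05
eef_pos: [0.4936, 0.3852, 0.1488]
orientation: [[-0.004, -0.992, 0.126], [-0.002, 0.126, 0.992], [-1.0, 0.004, -0.002]]
ft_force: [0.3, 0.2, 0.1]
gripper_width: 0.0513
```

Emit:
play_rows(
  plan=[
    [0, 0, 0, -0.04, 0, 0, 0.6],
    [0, 0, 0, -0.04, 0, 0, 0.6],
    [0, 0, 0, -0.04, 0, 0, 0.6],
  ],
)

```text
time_s: 3.35
eef_pos: [0.4952, 0.385, 0.1512]
orientation: [[-0.001, -1.0, 0.012], [0.001, 0.012, 1.0], [-1.0, 0.001, 0.001]]
ft_force: [0.7, -0.5, 0.1]
gripper_width: 0.0512
```

```bash
cat >> h.py <<'E'
def snap(n,tag):
    from cell import viewer
    f=viewer.grab_frame(n); pickle.dump(f,open(f'pics/{n}{tag}.pkl','wb')); cv2.imwrite(f'pics/{n}{tag}.png',f['image'][:,:,::-1]); return f
E
python3 -c "
from h import *
snap('wrist',2);snap('scene',2)
row([.496,.375,.05],90.4)
from cell import monitor;print(monitor.sense()['q'])"
```

```text
t 3.45 pos [0.4956 0.3845 0.1514] F [ 0.2  0.2 -0.3] row [0.405, -0.002, -0.038, -0.006, 0.0, -0.0]
[-32.10678904  29.01795554 -13.06264986 100.02405163   7.9933994
  51.85094624 130.80381097]
```

View pics/wrist2.png

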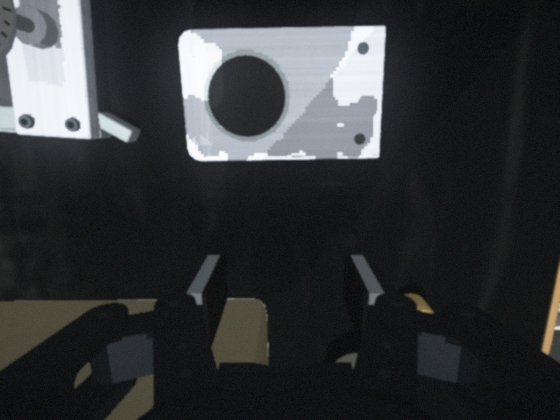

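View pics/scene2.png

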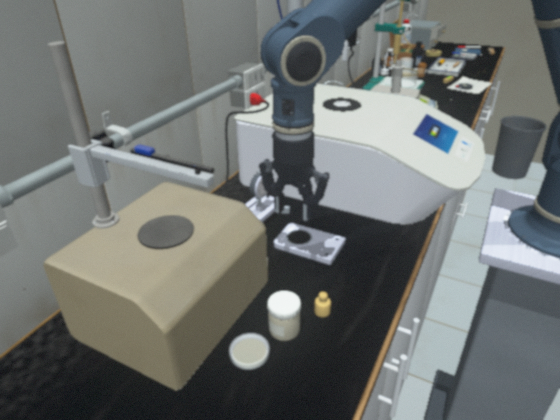

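The wrist view shows the carrier at columns 180–385, rows 26–160, with both fingertips (columns ~205 and ~365, row 256) clear of its left side. Next I'll re-measure the carrier and the fingertip height.

```bash
python3 - <<'E'
from h import *
f=pickle.load(open('pics/wrist2.pkl','rb'));P=pts(f)
print(carrier(f,[180,26,206,135]))
for (u,v) in [(205,265),(210,258),(216,257),(212,275),(360,265),(366,275),(354,258)]:
    print(u,v,P[v,u].round(4))
E
```

```text
(array([496.11340332, 302.42837524]), (139.28627014160156, 87.51734161376953), np.float32(0.43272284))
205 265 [0.5255 0.3721 0.1437]
210 258 [0.5251 0.372  0.1367]
216 257 [0.523  0.3724 0.1348]
212 275 [0.5209 0.3719 0.153 ]
360 265 [0.4654 0.3733 0.1422]
366 275 [0.4652 0.3732 0.1516]
354 258 [0.4667 0.3728 0.1365]
```

Emit:
play_rows(
  plan=[
    [0.2, 0, -0.03, -0.006, 0, 0, 0.6],
    [0.36, 0, -0.04, -0.006, 0, 0, 0.6],
    [0.45, 0, -0.05, -0.006, 0, 0, 0.6],
    [0.5, 0, -0.05, -0.006, 0, 0, 0.6],
    [0.505, 0, -0.05, -0.006, 0, 0, 0.6],
  ],
)

```text
time_s: 3.95
eef_pos: [0.4952, 0.3711, 0.0238]
orientation: [[-0.002, -1.0, -0.008], [-0.001, -0.008, 1.0], [-1.0, 0.002, -0.001]]
ft_force: [-1.3, 0.2, -0.0]
gripper_width: 0.0512
```

```bash
python3 -c "
from h import *
f=snap('wrist',3);print(carrier(f,[180,26,206,145]))
row([.496,.3585,.0235],90.4)"
```

```text
(array([494.1774292 , 298.71923828]), (76.12281036376953, 51.92574691772461), np.float32(0.49119323))
t 4.0 pos [0.4959 0.3718 0.025 ] F [ 0.7 -0.1  0.4] row [0.006, 0.0, -0.053, 0.0, 0.0, -0.0]
```

View pics/wrist3.png

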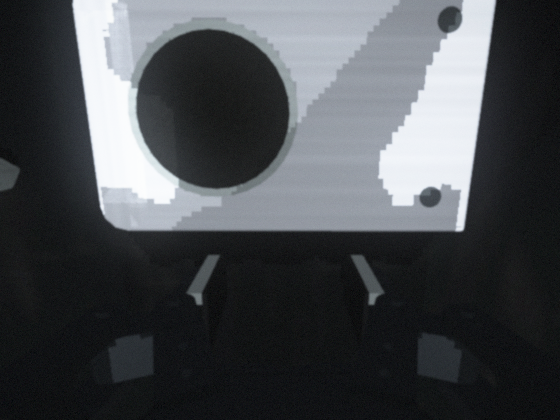

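The fingertips are low beside the carrier's left edge (edge at row 230, tips at row 256), not yet touching. I'll push sideways slowly.

Emit:
play_rows(
  plan=[
    [0, 0, -0.025, 0, 0, 0, 0.6],
    [0, 0, -0.045, 0, 0, 0, 0.6],
    [0, 0, -0.055, 0, 0, 0, 0.6],
    [0, 0, -0.07, 0, 0, 0, 0.6],
    [0, 0, -0.08, 0, 0, 0, 0.6],
  ],
)

```text
time_s: 4.5
eef_pos: [0.4968, 0.3527, 0.0263]
orientation: [[0.002, -1.0, -0.008], [0.004, -0.008, 1.0], [-1.0, -0.002, 0.003]]
ft_force: [0.6, 4.5, 3.1]
gripper_width: 0.0513
```

```bash
python3 -c "
from h import *
row([.499,.331,.0235],85.75)"
```

```text
t 4.5 pos [0.4968 0.3527 0.0263] F [0.6 4.5 3.1] row [0.011, -0.008, -0.087, 0.026, 0.001, 0.001]
```

Emit:
play_rows(
  plan=[
    [0.004, -0.002, -0.02, 0.006, 0, 0, 0.6],
    [0.006, -0.004, -0.04, 0.013, 0, 0, 0.6],
    [0.006, -0.006, -0.06, 0.02, 0, 0, 0.6],
    [0.006, -0.008, -0.075, 0.026, 0, 0, 0.6],
    [0.006, -0.008, -0.084, 0.026, 0, 0, 0.6],
  ],
)

```text
time_s: 5.0
eef_pos: [0.4983, 0.3295, 0.0234]
orientation: [[-0.0, -0.997, 0.075], [-0.0, 0.075, 0.997], [-1.0, 0.0, -0.0]]
ft_force: [0.8, 3.5, 1.9]
gripper_width: 0.0511
```

```bash
python3 - <<'E'
from h import *
from cell import viewer
row([.499,.331,.0235],85.75)
snap('wrist',4)
f=snap('top',4); snap('scene',4)
for n in('top','scene'):
    for m in viewer.masks_of(n,'carrier')[:2]: print(n,m['p'],m['bbox'])
E
```

```text
t 5.0 pos [0.4983 0.3295 0.0234] F [0.8 3.5 1.9] row [-0.0, -0.002, 0.006, -0.0, -0.0, -0.0]
top 0.68 [301.4, 261.0, 42.6, 26.6]
scene 0.95 [280.4, 222.8, 70.3, 34.4]
```

View pics/wrist4.png

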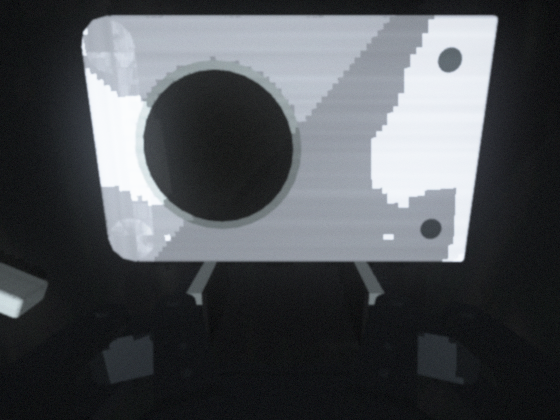

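View pics/top4.png

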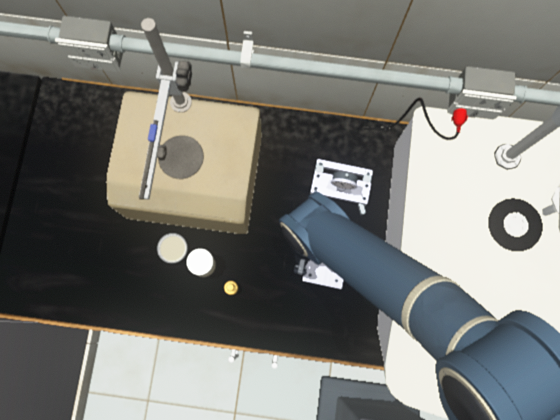

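The carrier is flush against both fingers, with its lower edge at row 262. I'll back off, lift, turn to the rear-push heading and re-measure from above.

Emit:
play_rows(
  plan=[
    [0, 0, 0.06, 0, 0, 0, 0.6],
    [-0.02, 0, 0.1, 0, 0, 0, 0.6],
    [-0.2, 0, 0.1, 0, 0, 0, 0.6],
    [-0.4, 0, 0.1, 0, 0, 0, 0.6],
    [-0.6, 0, 0.1, 0, 0, 0, 0.6],
  ],
)

```text
time_s: 5.75
eef_pos: [0.4992, 0.356, 0.175]
orientation: [[-0.002, -0.997, 0.072], [-0.001, 0.072, 0.997], [-1.0, 0.002, -0.001]]
ft_force: [0.2, 1.1, -0.2]
gripper_width: 0.0516
```

Emit:
play_rows(
  plan=[
    [-0.2, 0, 0, 0, 0, 0, 0.6],
    [-0.4, 0, 0, 0.04, 0, 0, 0.6],
    [-0.45, 0, 0, 0.1, 0, 0, 0.6],
  ],
)

```text
time_s: 6.05
eef_pos: [0.5016, 0.3578, 0.2934]
orientation: [[0.008, -0.938, 0.347], [0.007, 0.347, 0.938], [-1.0, -0.005, 0.01]]
ft_force: [0.1, 0.7, -0.3]
gripper_width: 0.051
```

```bash
python3 -c "
from h import *
row([.37,.28,.29],-4.25)
from cell import monitor;print(monitor.sense()['q'])"
```

```text
t 6.05 pos [0.5016 0.3578 0.2934] F [ 0.1  0.7 -0.3] row [0.007, 0.386, -0.475, 0.411, 0.004, -0.001]
[-31.96971992  19.79779607  -9.82212203  93.70943886   3.63019498
  66.16293332 117.06169632]
```

Emit:
play_rows(
  plan=[
    [0, 0.386, -0.44, 0.41, 0, 0, 0.6],
    [0, 0.386, -0.44, 0.41, 0, 0, 0.6],
    [0, 0.386, -0.44, 0.41, 0, 0, 0.6],
    [0, 0.386, -0.44, 0.41, 0, 0, 0.6],
    [0, 0.386, -0.44, 0.41, 0, 0, 0.6],
  ],
)

```text
time_s: 6.55
eef_pos: [0.37, 0.2849, 0.2867]
orientation: [[0.0, -0.451, 0.893], [-0.0, 0.893, 0.451], [-1.0, -0.0, 0.0]]
ft_force: [0.8, 0.2, 0.5]
gripper_width: 0.0515
```

```bash
python3 -c "
from h import *
row([.38,.28,.29],-4.25)
from cell import monitor;print(monitor.sense()['q'])"
```

```text
t 6.55 pos [0.37   0.2849 0.2867] F [0.8 0.2 0.5] row [-0.013, -0.035, 0.027, 0.172, 0.0, 0.0]
[-36.56316969   5.90555743  -6.71780608 112.40620819   0.79652273
  61.72433458  73.1550151 ]
```

Emit:
play_rows(
  plan=[
    [-0.01, -0.035, 0.03, 0.172, 0, 0, 0.6],
    [-0.01, -0.035, 0.03, 0.172, 0, 0, 0.6],
    [-0.01, -0.035, 0.03, 0.172, 0, 0, 0.6],
    [-0.01, -0.035, 0.03, 0.172, 0, 0, 0.6],
    [-0.01, -0.035, 0.03, 0.172, 0, 0, 0.6],
  ],
)

```text
time_s: 7.05
eef_pos: [0.382, 0.2812, 0.2888]
orientation: [[-0.0, 0.067, 0.998], [-0.0, 0.998, -0.067], [-1.0, -0.0, -0.0]]
ft_force: [0.0, -0.1, 0.2]
gripper_width: 0.0512
```

```bash
python3 - <<'E'
from h import *
from cell import viewer
f=snap('wrist',5); snap('top',5)
for n in('wrist','top'):
  for t in ['carrier','gauge_bridge']:
    for m in viewer.masks_of(n,t)[:1]:
        b=m['bbox'];print(n,t,m['p'],b)
        if t=='carrier': print(carrier(pickle.load(open(f'pics/{n}5.pkl','rb')),b))
row([.38,.28,.29],-4.25)
E
```

```text
wrist carrier 0.61 [247.8, 212.0, 77.1, 107.1]
(array([492.10263062, 273.32034302]), (89.94136047363281, 142.87327575683594), np.float32(-4.243918))
wrist gauge_bridge 0.79 [236.3, 334.8, 102.6, 32.0]
top carrier 0.91 [299.5, 220.0, 55.4, 58.1]
(array([493.91094971, 273.58282471]), (90.95021057128906, 144.40982055664062), np.float32(-4.7781134))
top gauge_bridge 0.7 [306.5, 158.2, 65.8, 55.3]
t 7.35 pos [0.3823 0.2806 0.2886] F [-0.2 -0.1  0. ] row [-0.006, -0.003, -0.009, 0.002, -0.0, -0.0]
```

View pics/wrist5.png

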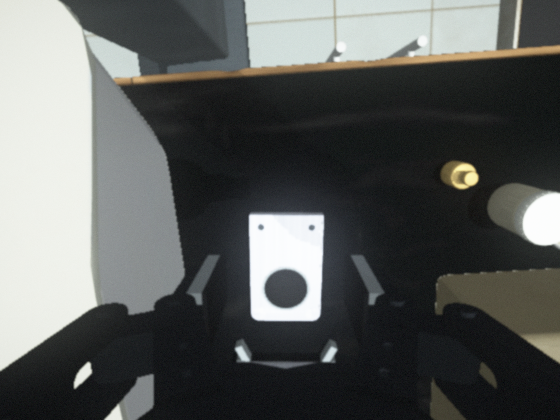

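View pics/top5.png

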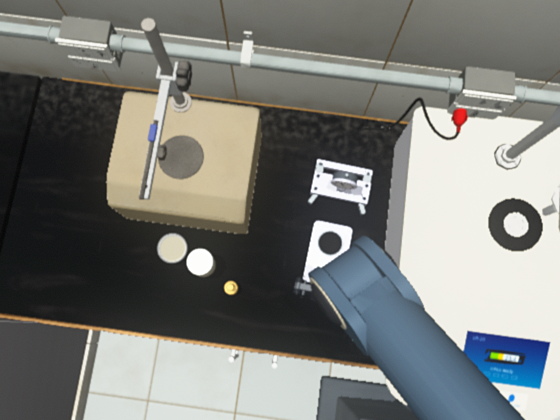

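```bash
python3 - <<'E'
from h import *
f=pickle.load(open('pics/wrist5.pkl','rb'))
im=f['image'][205:375,210:360,::-1]; cv2.imwrite('pics/wrist5c.png',cv2.resize(im,None,fx=3.5,fy=3.5,interpolation=cv2.INTER_CUBIC))
E
```

```text
(no output)
```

View pics/wrist5c.png

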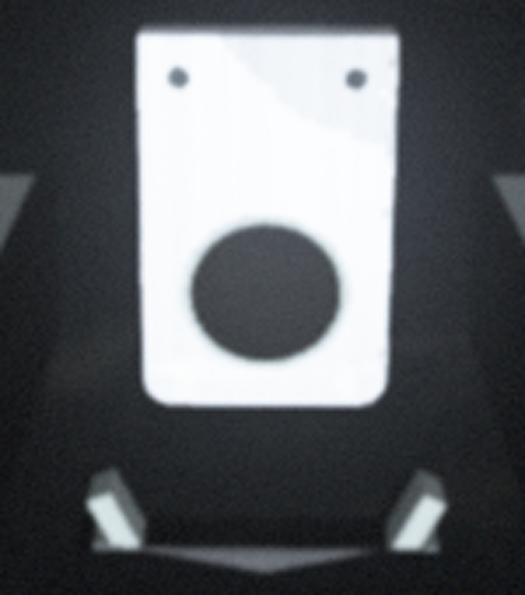

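```bash
python3 -c "
from h import *
row([.394,.2804,.024],-4.1)"
```

```text
t 7.35 pos [0.3823 0.2806 0.2886] F [-0.2 -0.1  0. ] row [1.058, 0.002, 0.047, 0.001, -0.0, -0.0]
```

Emit:
play_rows(
  plan=[
    [0.2, 0, 0.04, 0, 0, 0, 0.6],
    [0.4, 0, 0.045, 0, 0, 0, 0.6],
    [0.6, 0, 0.045, 0, 0, 0, 0.6],
    [0.75, 0, 0.045, 0, 0, 0, 0.6],
    [0.8, 0, 0.045, 0, 0, 0, 0.6],
  ],
)

```text
time_s: 7.85
eef_pos: [0.3916, 0.278, 0.0851]
orientation: [[-0.006, 0.068, 0.998], [-0.005, 0.998, -0.068], [-1.0, -0.005, -0.005]]
ft_force: [-0.4, 0.1, 0.5]
gripper_width: 0.0513
```

```bash
python3 -c "
from h import *
row([.394,.2804,.024],-4.1)"
```

```text
t 7.85 pos [0.3916 0.278  0.0851] F [-0.4  0.1  0.5] row [0.244, 0.011, 0.01, 0.001, -0.002, 0.002]
```

Emit:
play_rows(
  plan=[
    [0.12, 0.005, 0, 0, 0, 0, 0.6],
    [0.2, 0.005, 0, 0, 0, 0, 0.6],
    [0.24, 0.005, 0, 0, 0, 0, 0.6],
    [0.25, 0.005, 0, 0, 0, 0, 0.6],
    [0.25, 0.005, 0, 0, 0, 0, 0.6],
  ],
)

```text
time_s: 8.35
eef_pos: [0.3944, 0.2815, 0.0268]
orientation: [[0.001, 0.069, 0.998], [0.001, 0.998, -0.069], [-1.0, 0.001, 0.001]]
ft_force: [0.5, 0.2, -1.0]
gripper_width: 0.0511
```

```bash
python3 -c "
from h import *
snap('wrist',6);snap('scene',6)
row([.41,.2804,.024],-4.1)"
```

```text
t 8.45 pos [0.3945 0.2816 0.0272] F [ 0.4 -0.5  0.4] row [0.013, -0.0, 0.062, 0.001, 0.001, -0.001]
```

View pics/wrist6.png

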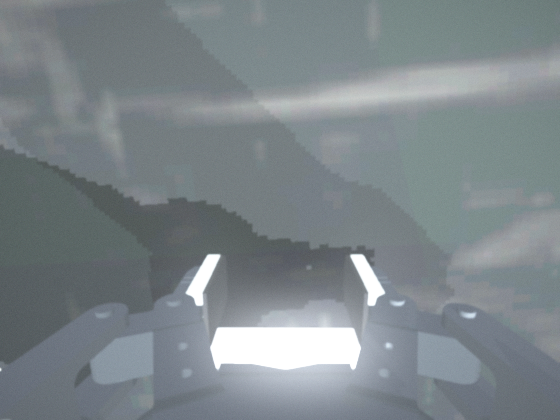

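View pics/scene6.png

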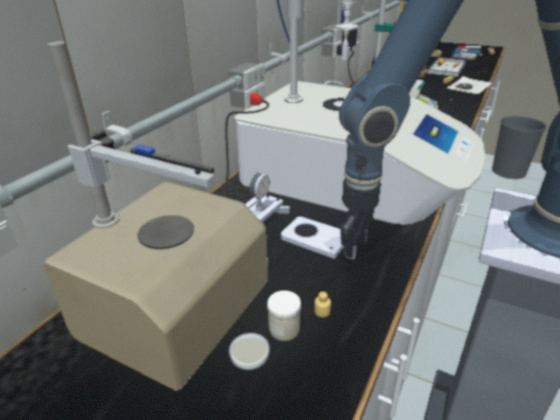

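The wrist view shows the rear edge (columns 212–360, row 330) centred between the fingers (mid column 286). I'll push forward.

Emit:
play_rows(
  plan=[
    [0.01, 0, 0.03, 0, 0, 0, 0.6],
    [0.012, 0, 0.055, 0, 0, 0, 0.6],
    [0.012, 0, 0.075, 0, 0, 0, 0.6],
    [0.012, 0, 0.1, 0, 0, 0, 0.6],
    [0.012, 0, 0.12, 0, 0, 0, 0.6],
  ],
)

```text
time_s: 8.95
eef_pos: [0.4234, 0.2788, 0.023]
orientation: [[-0.002, 0.069, 0.998], [-0.0, 0.998, -0.069], [-1.0, -0.001, -0.002]]
ft_force: [-4.1, 0.2, 3.8]
gripper_width: 0.0514
```

```bash
python3 -c "
from h import *
f=snap('top',7)
row([.5384,.2714,.024],-4.1)
im=f['image'][140:300,280:390,::-1]; cv2.imwrite('pics/top7c.png',cv2.resize(im,None,fx=3.7,fy=3.7,interpolation=cv2.INTER_CUBIC))"
```

```text
t 9.0 pos [0.4247 0.2788 0.023 ] F [-1.   0.1 -1.1] row [-0.004, 0.002, 0.456, 0.001, 0.0, -0.0]
```

View pics/top7c.png

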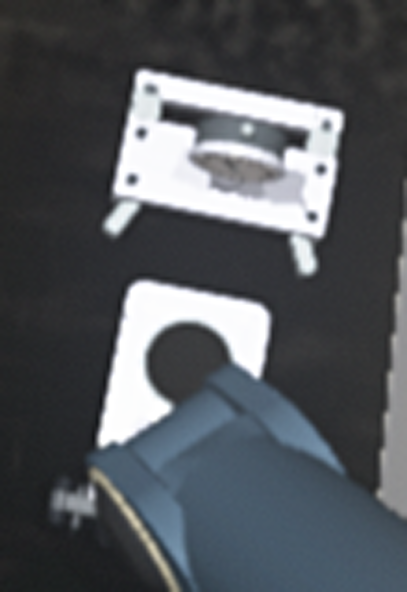

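```bash
python3 - <<'E'
from h import *
f=pickle.load(open('pics/top7.pkl','rb'))
def c(p): return np.array(p)/3.7+[280,140]-.5
a=np.radians(-4.1);E=np.stack([[np.cos(a),np.sin(a)],[-np.sin(a),np.cos(a)]],1);o=np.array([.6446,.2635])
for n,p,h in [('front corners',[[127,284],[272,303]],.014),('beam front',[[113,195],[327,237]],.031),('beam rear',[[137,70],[345,111]],.017),('cheek tips',[[113,235],[306,275]],.0),('cheek top tip',[[106,220],[315,262]],.017)]:
    q=ray_at_z(f,c(p),h)[:,:2]; print(n,(1000*(q-o)@E).round(1).tolist())
E
```

```text
front corners [[-73.2, 45.3], [-66.7, -44.1]]
beam front [[-24.1, 64.7], [-23.3, -67.9]]
beam rear [[61.7, 65.3], [62.1, -66.9]]
cheek tips [[-41.4, 59.4], [-41.9, -63.1]]
cheek top tip [[-37.0, 65.7], [-36.7, -65.1]]
```

```bash
cat >> h.py <<'E'
def edge_fit(f,us=None,vs=None,rng=None,z=.014,thr=120,last=False):
    g=cv2.cvtColor(f['image'],cv2.COLOR_RGB2GRAY).astype(float); P=[]
    for u in (us if us is not None else vs):
        l=g[rng[0]:rng[1],u] if us is not None else g[u,rng[0]:rng[1]]
        if last: l=l[::-1]
        i=np.argmax(l>thr)
        if i==0: continue
        s=i-1+(thr-l[i-1])/(l[i]-l[i-1])
        s=(rng[1]-1-s) if last else rng[0]+s
        P.append([u,s] if us is not None else [s,u])
    return ray_at_z(f,P,z)[:,:2]
E
python3 - <<'E'
from h import *
for k in (5,7):
    f=pickle.load(open(f'pics/top{k}.pkl','rb'))
    v0=222 if k==5 else 216
    q=edge_fit(f,us=range(318,349) if k==5 else range(320,347),rng=(206,235)); p=np.polyfit(q[:,1],q[:,0],1);print('front',np.degrees(np.arctan(-p[0])),np.abs(np.polyval(p,q[:,1])-q[:,0]).max())
    q=edge_fit(f,vs=range(230,258),rng=(290,330)); p=np.polyfit(q[:,0],q[:,1],1);print('left',np.degrees(np.arctan(p[0])),len(q),np.abs(np.polyval(p,q[:,0])-q[:,1]).max())
    q=edge_fit(f,us=range(318,360),rng=(190,215),z=.031,last=True); p=np.polyfit(q[:,1],q[:,0],1);print('beam',np.degrees(np.arctan(-p[0])),np.abs(np.polyval(p,q[:,1])-q[:,0]).max())
E
```

```text
front -4.13059480462331 0.0004036493840638977
left -4.462828393487804 28 0.00031004034702414307
beam -6.060986850837714 0.012075317469128932
front -3.8715303423086818 0.000348706480882921
left -4.094248971859824 28 0.0003026271511490375
beam -6.1165397127020995 0.012339356792893885
```

Emit:
play_rows(
  plan=[
    [0, -0.001, 0.025, 0, 0, 0, 0.6],
    [0, -0.002, 0.05, 0, 0, 0, 0.6],
    [0, -0.003, 0.075, 0, 0, 0, 0.6],
    [0, -0.004, 0.1, 0, 0, 0, 0.6],
    [0, -0.004, 0.125, 0, 0, 0, 0.6],
  ],
)

```text
time_s: 9.5
eef_pos: [0.4555, 0.2754, 0.0229]
orientation: [[0.0, 0.069, 0.998], [-0.0, 0.998, -0.069], [-1.0, -0.0, 0.0]]
ft_force: [-1.3, -0.1, -1.4]
gripper_width: 0.0511
```

Emit:
play_rows(
  plan=[
    [0, 0, 0.025, 0, 0, 0, 0.6],
    [0, 0, 0.05, 0, 0, 0, 0.6],
    [0, 0, 0.075, 0, 0, 0, 0.6],
    [0, 0, 0.095, 0, 0, 0, 0.6],
    [0, 0, 0.11, 0, 0, 0, 0.6],
  ],
)

```text
time_s: 10.0
eef_pos: [0.4827, 0.2738, 0.0231]
orientation: [[0.0, 0.069, 0.998], [0.0, 0.998, -0.069], [-1.0, 0.0, 0.0]]
ft_force: [-1.6, 0.4, 0.6]
gripper_width: 0.0517
```

```bash
python3 -c "
from h import *
f=snap('top',8);snap('wrist',8);snap('scene',8)
row([.5384,.2714,.024],-4.1)
im=f['image'][140:300,280:390,::-1]; cv2.imwrite('pics/top8c.png',cv2.resize(im,None,fx=3.7,fy=3.7,interpolation=cv2.INTER_CUBIC))"
```

```text
t 10.15 pos [0.483  0.2739 0.0233] F [ 1.  -0.8 -0.3] row [-0.003, 0.005, 0.222, 0.001, 0.0, -0.0]
```

View pics/top8c.png

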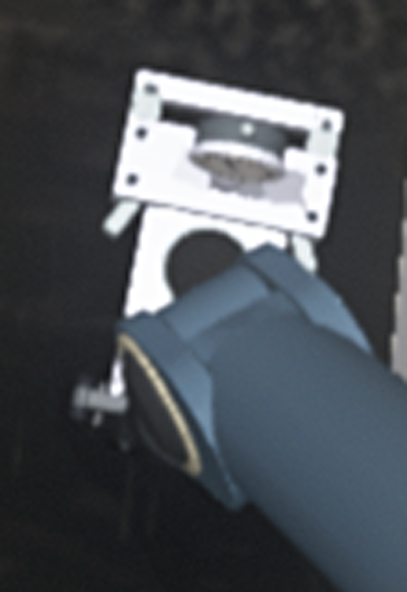

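View pics/wrist8.png

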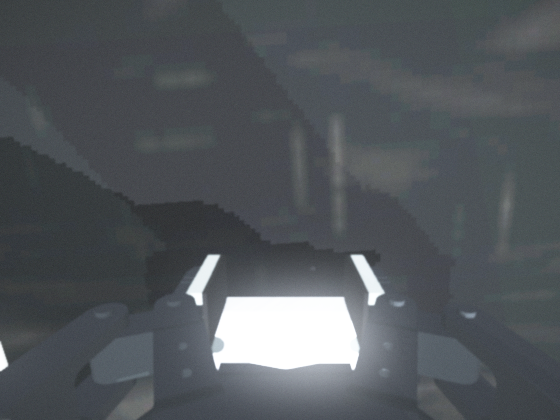

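The carrier's nose is under the beam, between the cheeks and still flush against the fingers. Continuing.

Emit:
play_rows(
  plan=[
    [0, 0, 0.025, 0.001, 0, 0, 0.6],
    [0, 0, 0.05, 0.001, 0, 0, 0.6],
    [0, 0, 0.075, 0.001, 0, 0, 0.6],
    [0, 0, 0.1, 0.001, 0, 0, 0.6],
    [0, 0, 0.12, 0.001, 0, 0, 0.6],
  ],
)

```text
time_s: 10.65
eef_pos: [0.5127, 0.2717, 0.0231]
orientation: [[-0.0, 0.072, 0.997], [0.0, 0.997, -0.072], [-1.0, 0.0, -0.0]]
ft_force: [-3.1, 1.0, 1.8]
gripper_width: 0.0513
```

Emit:
play_rows(
  plan=[
    [0, 0, 0.015, 0, 0, 0, 0.6],
    [0, 0, 0.03, 0, 0, 0, 0.6],
    [0, 0, 0.045, 0, 0, 0, 0.6],
    [0, 0, 0.06, 0, 0, 0, 0.6],
  ],
)

```text
time_s: 11.05
eef_pos: [0.5273, 0.2707, 0.0231]
orientation: [[-0.0, 0.072, 0.997], [0.0, 0.997, -0.072], [-1.0, 0.0, -0.0]]
ft_force: [-3.3, -0.6, 1.3]
gripper_width: 0.0515
```

```bash
python3 -c "
from h import *
f=snap('top',9)
row([.5384,.2714,.024],-4.1)
im=f['image'][140:300,280:390,::-1]; cv2.imwrite('pics/top9c.png',cv2.resize(im,None,fx=3.7,fy=3.7,interpolation=cv2.INTER_CUBIC))"
```

```text
t 11.1 pos [0.5284 0.2705 0.0231] F [-0.2 -0.2 -0.7] row [-0.004, 0.006, 0.04, -0.0, 0.0, -0.0]
```

View pics/top9c.png

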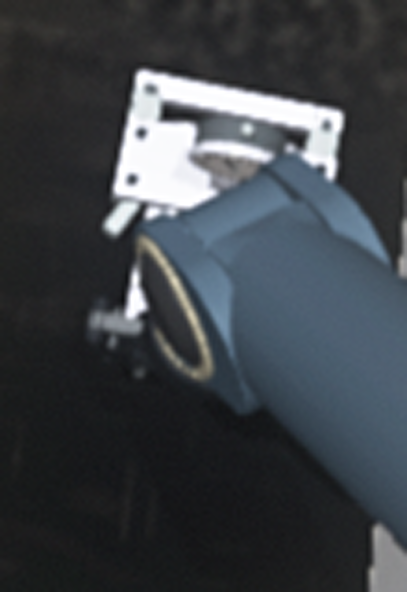

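Going smoothly, about 10 mm left. I'll creep until the force shows contact with the stop.

Emit:
play_rows(
  plan=[
    [0, 0, 0.01, 0, 0, 0, 0.6],
    [0, 0, 0.018, 0, 0, 0, 0.6],
    [0, 0, 0.024, 0, 0, 0, 0.6],
    [0, 0, 0.03, 0, 0, 0, 0.6],
  ],
)

```text
time_s: 11.5
eef_pos: [0.5347, 0.2701, 0.023]
orientation: [[-0.0, 0.072, 0.997], [-0.0, 0.997, -0.072], [-1.0, -0.0, -0.0]]
ft_force: [-3.1, -0.2, 1.8]
gripper_width: 0.0513
```

Emit:
play_rows(
  plan=[
    [0, 0, 0.004, 0, 0, 0, 0.6],
    [0, 0, 0.008, 0, 0, 0, 0.6],
  ],
)

```text
time_s: 11.7
eef_pos: [0.5367, 0.2699, 0.023]
orientation: [[-0.0, 0.072, 0.997], [0.0, 0.997, -0.072], [-1.0, 0.0, -0.0]]
ft_force: [-1.5, 0.4, 1.6]
gripper_width: 0.0512
```

Emit:
play_rows(
  plan=[
    [0, 0, 0.004, 0, 0, 0, 0.6],
    [0, 0, 0.008, 0, 0, 0, 0.6],
  ],
)

```text
time_s: 11.9
eef_pos: [0.5387, 0.2698, 0.023]
orientation: [[0.0, 0.072, 0.997], [0.0, 0.997, -0.072], [-1.0, 0.0, 0.0]]
ft_force: [-2.7, 0.6, 1.8]
gripper_width: 0.0512
```

Emit:
play_rows(
  plan=[
    [0, 0, 0.004, 0, 0, 0, 0.6],
    [0, 0, 0.008, 0, 0, 0, 0.6],
  ],
)

```text
time_s: 12.1
eef_pos: [0.5397, 0.2698, 0.023]
orientation: [[-0.002, 0.072, 0.997], [-0.0, 0.997, -0.072], [-1.0, -0.0, -0.002]]
ft_force: [-6.5, 0.0, 3.6]
gripper_width: 0.0512
```

Emit:
play_rows(
  plan=[
    [0, 0, 0.004, 0, 0, 0, 0.6],
    [0, 0, 0.008, 0, 0, 0, 0.6],
  ],
)

```text
time_s: 12.3
eef_pos: [0.5398, 0.2698, 0.0229]
orientation: [[-0.006, 0.072, 0.997], [-0.001, 0.997, -0.072], [-1.0, -0.002, -0.006]]
ft_force: [-9.9, -0.7, 8.7]
gripper_width: 0.0513
```

The arm stalled at x = 0.5398 with the force rising, which means stop contact. One more small press to seat it, then straight back.

Emit:
play_rows(
  plan=[
    [0, 0, 0.005, 0, 0, 0, 0.6],
    [0, 0, 0.005, 0, 0, 0, 0.6],
  ],
)

```text
time_s: 12.5
eef_pos: [0.5398, 0.2697, 0.0229]
orientation: [[-0.008, 0.071, 0.997], [-0.002, 0.997, -0.071], [-1.0, -0.002, -0.008]]
ft_force: [-11.5, -0.9, 8.6]
gripper_width: 0.0511
```

Emit:
play_rows(
  plan=[
    [0, 0, -0.02, 0, 0, 0, 0.6],
    [0, 0, -0.06, 0, 0, 0, 0.6],
    [0, 0, -0.14, 0, 0, 0, 0.6],
    [-0.1, 0, -0.25, 0, 0, 0, 0.6],
    [-0.25, 0, -0.3, 0, 0, 0, 0.6],
  ],
)

```text
time_s: 13.0
eef_pos: [0.4656, 0.2741, 0.0841]
orientation: [[-0.005, 0.071, 0.997], [-0.003, 0.997, -0.071], [-1.0, -0.003, -0.005]]
ft_force: [0.9, 0.5, 0.9]
gripper_width: 0.0514
```

Emit:
play_rows(
  plan=[
    [-0.2, 0, -0.05, 0, 0, 0, 0.6],
    [-0.4, 0, -0.05, 0, 0, 0, 0.6],
    [-0.6, 0, -0.1, 0, 0, 0, 0.6],
    [-0.8, 0, -0.1, 0, 0, 0, 0.6],
    [-0.8, 0, -0.1, 0, 0, 0, 0.6],
  ],
)

```text
time_s: 13.5
eef_pos: [0.4471, 0.2787, 0.2931]
orientation: [[0.014, 0.072, 0.997], [0.009, 0.997, -0.072], [-1.0, 0.01, 0.013]]
ft_force: [0.3, 0.6, -0.6]
gripper_width: 0.051
```

```bash
python3 - <<'E'
from h import *
from cell import viewer
f=snap('wrist',10);t=snap('top',10);s=snap('scene',10)
for m in viewer.masks_of('wrist','carrier')[:1]: print(m['p'],m['bbox'])
row([.42,.28,.25],-4.1)
im=t['image'][140:300,280:390,::-1]; cv2.imwrite('pics/top10c.png',cv2.resize(im,None,fx=3.7,fy=3.7,interpolation=cv2.INTER_CUBIC))
im=s['image'][160:280,230:360,::-1]; cv2.imwrite('pics/scene10c.png',cv2.resize(im,None,fx=5,fy=5,interpolation=cv2.INTER_CUBIC))
E
```

```text
0.58 [245.6, 252.5, 75.5, 102.9]
t 13.7 pos [0.4437 0.276  0.2844] F [-1.7 -0.9  0.4] row [0.138, 0.009, -0.096, -0.0, -0.0, 0.0]
```

View pics/top10c.png

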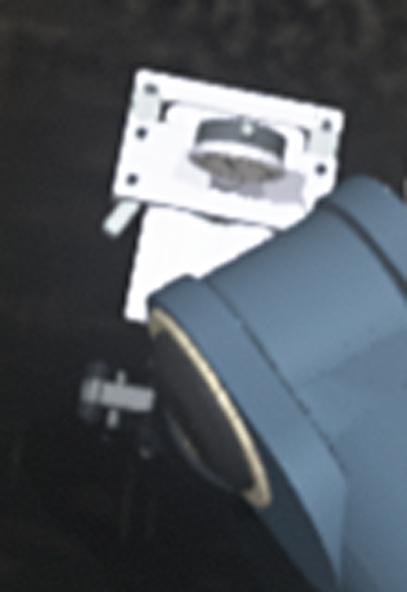

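View pics/scene10c.png

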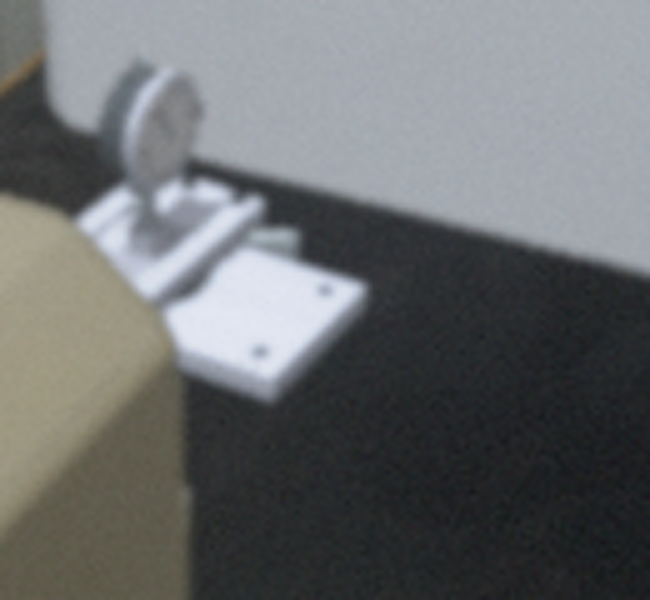

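View pics/wrist10.png

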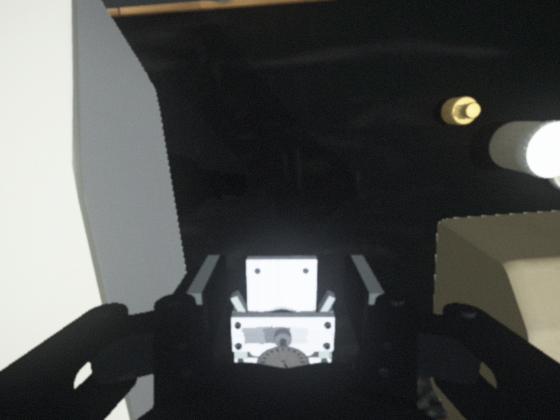

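```bash
python3 - <<'E'
from h import *
f=pickle.load(open('pics/wrist10.pkl','rb'))
g=cv2.cvtColor(f['image'],cv2.COLOR_RGB2GRAY)
q=edge_fit(f,us=range(252,312,3),rng=(240,270)); p=np.polyfit(q[:,1],q[:,0],1);m=q.mean(0)
print('rear',m,np.degrees(np.arctan(-p[0])))
b=edge_fit(f,us=range(246,322,3),rng=(313,322),z=.031,thr=150); print(len(b)); 
if len(b)>3:
    pb=np.polyfit(b[:,1],b[:,0],1);mb=b.mean(0);print('beam',mb,np.degrees(np.arctan(-pb[0])));print('dist',(mb-m)@[.9974,-.0715])
for v in(262,280,300,330,340): print(v,np.where(g[v,225:345]>110)[0][[0,-1]]+225)
L=edge_fit(f,vs=range(262,290,2),rng=(236,260));Rr=edge_fit(f,vs=range(262,290,2),rng=(300,335),last=True)
print([np.degrees(np.arctan(np.polyfit(e[:,0],e[:,1],1)[0])) for e in(L,Rr)])
bl=ray_at_z(f,[[231.5,330],[335.5,330]],.031);print('mid beam',bl.mean(0),'mid carrier',(L.mean(0)+Rr.mean(0))/2)
im=f['image'][245:370,215:350,::-1];cv2.imwrite('pics/w10c.png',cv2.resize(im,None,fx=4.7,fy=4.7,interpolation=cv2.INTER_CUBIC))
t=pickle.load(open('pics/top10.pkl','rb'));im=t['image'][155:230,300:380,::-1];cv2.imwrite('pics/t10c.png',cv2.resize(im,None,fx=7.5,fy=7.5,interpolation=cv2.INTER_CUBIC))
E
```

```text
rear [0.54661337 0.26763529] -3.7491851795061426
26
beam [0.61771111 0.26605612] -4.191165130651046
dist 0.07102579452066166
262 [245 317]
280 [246 317]
300 [231 334]
330 [231 334]
340 [231 334]
[np.float64(-4.275209445421945), np.float64(-3.5799431632770857)]
mid beam [0.63818951 0.26466143 0.031     ] mid carrier [0.5711698  0.26674472]
```

View pics/w10c.png

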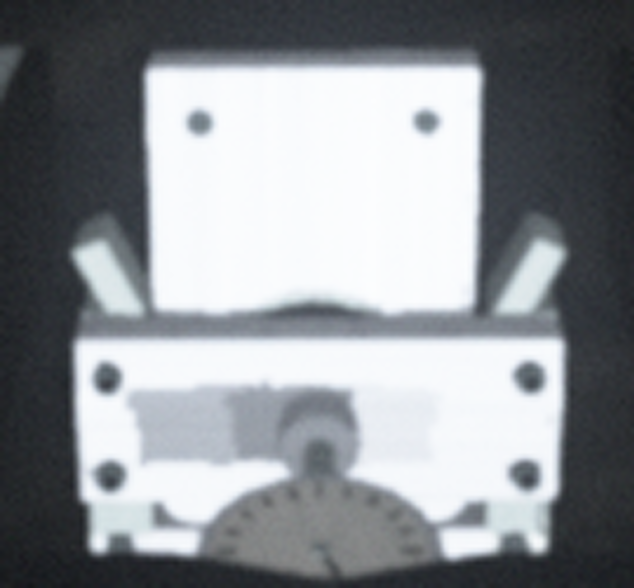

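View pics/t10c.png

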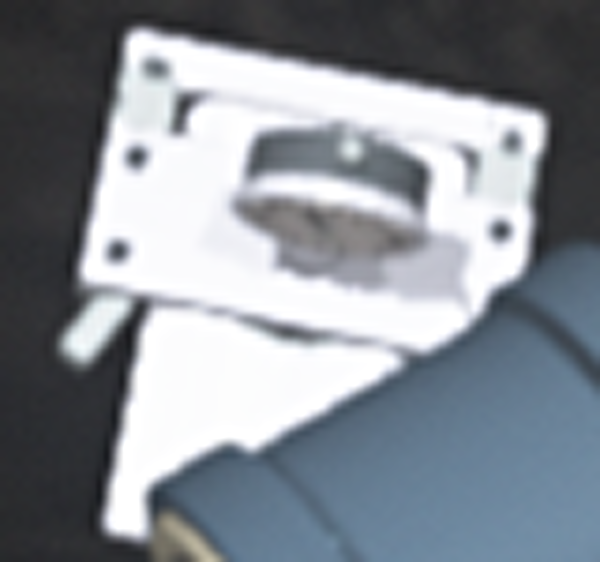

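```bash
python3 - <<'E'
from h import *
from cell import viewer,workorder,monitor
a=pickle.load(open('pics/scene0.pkl','rb'))['image'].astype(int);b=pickle.load(open('pics/scene10.pkl','rb'))['image'].astype(int)
print('dish/jar/weight region diff',np.abs(a-b)[280:375,225:335].mean(),np.abs(a-b)[280:375,225:335].max())
s=monitor.sense();print(s['time_s'],np.round(s['ft_force'],1),np.abs(s['qd']).max())
print(workorder.finish_job())
E
```

```text
dish/jar/weight region diff 5.521594896331738 21
13.7 [-1.7 -0.9  0.4] 1.102269589933993
the job is handed in; nothing more can be done
None
```

The carrier is home under the gauge bridge with its front edge against the stop bar. I handed the job in at 13.7 s, with the arm drawn back and clear of everything.

**What I did:** With two open fingertips low on the worktop, I pushed the carrier about 28 mm sideways from its left edge and turned it about 4.5° to line it up with the bridge. I then pushed it straight in from the rear edge.

**Last checks:**
- **Stop contact:** The arm stalled at x = 0.5398 m while the push force rose from about 3 N to 11.5 N. The last pictures show the front edge up against the stop bar.
- **Depth:** The rear edge measured 71 mm in front of the beam, against a nominal 70 mm. The calibration is good to about 2 mm.
- **Squareness:** The rear edge read -3.7° and the two sides -4.3° and -3.6°, against -4.2° for the beam. I can't tell that scatter from picture error, so squareness is known only to about half a degree from the pictures. When I pressed it home, the hand was at -4.1°.
- **Sideways position:** The carrier centre read within about 3 mm of the centre line, uncorrected for calibration. It went in between the legs with no sign of jamming.
- **Other objects:** The area around the dish, jar and weight differed from the first picture only by small brightness changes (largest 21 out of 255), so none of them moved.

One earlier attempt to fit the beam's angle from the top camera gave -6.1°. I discarded it because the lead-in cheeks had spoiled the fit.

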